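# Snap the cap onto a latch bar with the hand press

## Task

The flat latch bar has a snap cap resting loosely on its stud. Slide the bar along the bench by its upright tab until the stud is centred under the ram of the hand press, then push the press's round knob straight down: the cap resists, clicks over the stud's spring balls, and must be pressed on past the click until it is fully home. Finish while still holding the knob firmly down on the seated cap (do not let it rise), and leave the spanner, the tin and the punch block beside the work where they are.

Things in the scene. Friction and masses are not known exactly. Their poses are not given: they have to be found in the camera images.
- stud_top (a point): Centre of the top face of the steel stud (18 mm across) near one end of the latch bar. It is 38 mm above the bar's underside (bar 12 mm thick, stud 26 mm tall). Orientation is the bar's: z up, the bar runs from the stud towards local -y (36 mm wide along x, 185 mm long: from 20 mm beyond the stud on the +y side to 165 mm on the -y side). Loose dark steel, about 0.65 kg, flat on the bench.
- tab (a point): Centre of the bar's upright flat tab, the place to grip: 14 mm thick (along the bar's x), 36 mm long (along the bar's y), rising from the bar's top at 12 mm to 60 mm above the bench; this point is 36 mm above the bench. It lies 140 mm from the stud along the bar's -y. Same axes as the stud_top point.
- cap_top (a point): Centre of the flat top of the round bright snap cap (33 mm across, 26 mm tall, loose, 60 g, z up). It starts perched on four spring balls in the stud's side, top about 52.5 mm above the bench. Pushed with roughly 5 to 14 N (plus the press's spring) it clicks about 4 mm lower, the force drops, and it is fully home with its top 42 mm above the bench (4 mm above stud_top).
- ram_tip (a point): Centre of the flat lower end (20 mm across) of the press's vertical ram; raised it is 70 mm above the bench. The press is bolted to the bench; z up; its column (50 by 45 mm) begins 77 mm from the ram's axis on the press's local +y side, the other sides are open, and its head (a sleeve 48 mm across) is 105 to 155 mm above the bench.
- ram_knob (a point): Centre of the flat top of the ram's round black palm knob, 56 mm across, exactly above the ram's tip; raised it is 218 mm above the bench. Pushing it down moves the ram with it; same axes as the press.
- ram (a joint): How far the ram is pushed down, m: 0 raised, 0.017 when it meets the perched cap, 0.028 when the cap is fully home, hard stop at 0.034 (no use: the cap stops it before). A spring returns it: about 3 N when raised, 6.5 N at 0.028. Once the cap is home the stop is hard: the push then rises by roughly 8 N per mm.
- wrench: bystander: spanner 150 mm long lying beyond the tab end of the bar; leave alone. Origin at its middle underneath
- cap_tin: bystander: open round tin, 60 mm across, 32 mm tall, beside the press on its far side; leave alone. Origin at centre underneath
- punch_block: bystander: wooden block 50 x 80 x 30 mm holding steel punches (65 mm tall in all), beside the press on the robot's side; leave alone. Origin at centre underneath
Things that resemble listed ones, but are neither listed nor needed, are in the scene too. Leave any black or turquoise look-alike of the part that bears cap_top alone.

How it is judged (in metres and radians):
On the way, in this order (a step that is already met when the one before it is completed fails the run):
1. the stud stands under the raised ram, the cap still perched on it, not snapped (horizontal distance between stud_top and ram_tip below 0.008 m and value of joint ram below 0.006 m and z of cap_top in the frame of stud_top above 0.011 m and horizontal distance between cap_top and stud_top below 0.005 m), for 0.2 s.
2. the ram has pressed the cap past the click (horizontal distance between stud_top and ram_tip below 0.009 m and z of cap_top in the frame of stud_top below 0.0065 m and value of joint ram above 0.023 m), for 0.1 s.
At the end, for the whole second after the job is handed in: Through the last second the cap is fully home on the stud (within 1.6 mm of seated height, centred within 3 mm, square within 0.1 rad), the bar lies flat, its stud within 9 mm of the ram axis, and the robot still pushes the knob (over 5 N), the ram bearing on the cap (over 3 N) (z of cap_top in the frame of stud_top below 0.0056 m and horizontal distance between cap_top and stud_top below 0.003 m and angle between the z axis of cap_top and the z axis of stud_top, either way round below 0.1 rad and horizontal distance between stud_top and ram_tip below 0.009 m and angle between stud_top's own z axis and vertical below 0.05 rad and height (world z) of stud_top below 0.042 m and value of joint ram above 0.025 m and contact force between ram and cap above 3 N and contact force between any of the fingers, the arm and ram above 5 N); the arm keeps its last pose, push and grip.
It fails at once if the spanner, tin or punch block was moved by more than 40 mm (distance of any of wrench, cap_tin, punch_block from where it was at the start of the episode above 0.04 m).
It also fails if it takes over 64 s, if anything falls off the work surface, if the arm or the gripper's body presses on something with over 40 N, if the wrist force passes 120 N, or if a joint passes its speed limit or range.

## Robot

A 7-joint arm with a two-finger parallel gripper is mounted at the origin on the work surface. World frame = base frame: x ahead of the robot, y to its left, z up, the work surface at z = 0. Lengths are in mm, angles in rad, forces in N, time in s.
With the tool pointing down it reaches from about 350 to 900 mm from the base axis. Payload 8.1 kg.
Tool frame: the origin (TCP) lies at the very end of the fingers, on their centre line; the grasp point (between the pads) lies 19 mm behind it; z points along the fingers, y is the line along which they close (so a half turn about z gives the same grasp; the last joint's range is limited). The gripper opens to 85 mm and grips with 20 to 120 N. Pads are 22 mm wide; open, the fingers measure 114 mm over their backs; the gripper's body (76 mm by 85 mm) begins 54 mm behind the grasp point. The pads swing forward as they close: fully open they stand 13 mm farther back than shut.
Start: joints at [-1.285, 0.434, 0.025, 1.573, -0.012, 1.134, -0.075], TCP at [236.951, 578.356, 231.323] pointing down, gripper open.
Joint ranges: [-2.62, 2.62], [-0.44, 2.09], [-1.27, 1.32], [0.08, 2.57], [-1.32, 4.46], [0.12, 2], [-2.74, 2.74]. Speed limits (rad/s): [2.22, 2.22, 3.01, 3.01, 3.14, 3.14, 3.14].

## Interface

Orientations are given as a rotation vector (axis times angle).
In Python, from bench import * gives the robot as it stands.
- The arm moves only by the tool apply_moves, never from a script. Its argument "rows" is a list of rows, each an object with "jaw": the finger opening in cm, from 0 to 8.54; "linear": the shift along the tool's x, y, z in cm, a list of three; "turn": the turn, a rotation vector about the tool's x, y, z in rad, a list of three. In form: [{"jaw": jaw, "linear": [dx, dy, dz], "turn": [ax, ay, az]}, ...]. A call has 1 to 8 rows; each row is the pose to reach, as a shift and turn from the pose commanded when the call began, along the tool's axes at that moment; what a row does not reach only later rows make up. A row lasts 1/10 s, in which the tool goes at most 50 mm and 8.59 degrees, less where a joint would pass 70% of its speed; a pose out of reach is approached as far as the arm can. A call with a gripper value outside its range is refused whole. The fingers move at their own pace and stop on an object; "newtons" is the grip in N (left out, the last holds). Time passes only in rows, so rows that repeat a pose let the fingers close. It gives the time, the measured TCP pose, the force, the opening and the grip force at its end, in the units of the state.
- get_state(): the state, without advancing time (a new reading comes with each control period).
- camera(name): name is "scene" or "top" or "wrist"; returns (picture, depth): 480x640x3 uint8, red, green, blue; 480x640 float32, mm along the optical axis (not along the pixel's ray), 0 where there is no reading.
- get_calibration(name): a dict with "fx", "fy", "cx", "cy" (pixels), "pose" (4x4, takes a point from camera to world coordinates). Camera axes: x right, y down, z forward; pixel columns grow to the right and rows downward; lengths in mm; the calibration is good to about 2 mm. A picture is of the moment at which its call begins: read the wrist's pose just before it. get_calibration takes no time and is no camera call; for the wrist camera it gives the pose at the moment of the call.
- job_done(): hands the job in; it is judged then, once.
The state is a dict: "clock": time; "joints": joint angles; "joint_vel": joint speeds; "joint_efforts": joint torques, N m; "tcp_pos": TCP position; "orientation": TCP orientation; "wrist_force": force on the tool from outside, world axes, zero at the start; "ft_torque": the same for the moment, N m; "width": finger opening in mm; "grasp_force": force on a finger pad.
Only numpy, scipy, OpenCV 4.12 (cv2) and the standard library are available. Lean on these libraries where they do the work, as an engineer would, in place of code of your own. Each camera call takes 0.05 s, during which the arm holds its last target. There are 200 camera calls.

## Working session

There is one attempt and no reset: what is moved stays moved. The work goes in short steps, Python scripts to look and compute and a tool call to move; the robot and the scene stay as the last step left them, time stands still between calls to the robot, and variables do not carry over. Pictures are saved under pics/ and viewed, at most 10 in all, crops included, and the job is handed in when it is done.

Besides the shell and the picture viewer there is one more tool, called after ">>>" as name(argument=value, ...), one argument or row to a line, values as JSON. apply_moves: Moves the arm, as the interface text tells. Its arguments: {"type":"object","properties":{"rows":{"type":"array"},"newtons":{"type":"number"}},"required":["rows"]}

```bash
ls; mkdir -p pics; python3 - <<'E'
from bench import *
import cv2,numpy as np
s=get_state(); print(s)
for n in ("top","scene"):
    p,d=camera(n); cv2.imwrite(f"pics/{n}1.png",p[:,:,::-1]); np.savez(f"{n}1.npz",p=p,d=d,**{k:v for k,v in get_calibration(n).items()})
    print(get_calibration(n))
E
```

```text
pics
{'clock': 0.0, 'joints': array([-1.28458645,  0.43520464,  0.02497847,  1.57404113, -0.0116031 ,
        1.13401971, -0.07508079]), 'joint_vel': array([-6.25911628e-04,  6.27678677e-04,  1.69413552e-05,  3.02089256e-04,
       -9.00231706e-04, -1.20637712e-03,  7.42085140e-04]), 'joint_efforts': array([-4.41471948e-04, -6.70478511e+01,  1.02430757e+00, -3.16213381e+01,
        1.53580180e-02,  1.23700371e-02,  1.39273502e-05]), 'tcp_pos': array([236.79945622, 577.88280675, 230.5590799 ]), 'orientation': array([-6.06957401e-01, -3.08224047e+00,  2.38675215e-03]), 'wrist_force': array([-0.57165485,  0.63879015,  0.1101097 ]), 'ft_torque': array([-0.00496275,  0.00414577,  0.03671345]), 'grasp_force': 0.0, 'width': 85.1488521543318}
{'fx': 549.2184865376777, 'fy': 549.2184865376777, 'cx': 317.01145808130644, 'cy': 244.89135610621713, 'pose': array([[-2.54847955e-02, -9.97104481e-01,  7.16462090e-02,
         4.84531914e+02],
       [-9.99235228e-01,  2.32819436e-02, -3.14151328e-02,
        -3.30834029e+01],
       [ 2.96561067e-02, -7.23920242e-02, -9.96935259e-01,
         1.25756270e+03],
       [ 0.00000000e+00,  0.00000000e+00,  0.00000000e+00,
         1.00000000e+00]])}
{'fx': 446.4104718084657, 'fy': 446.4104718084657, 'cx': 321.7464727799489, 'cy': 246.71319521362398, 'pose': array([[ 4.76117123e-01,  5.75901925e-01, -6.64567120e-01,
         1.07224112e+03],
       [ 8.79379210e-01, -3.13666404e-01,  3.58197700e-01,
        -3.39423257e+02],
       [-2.16563357e-03, -7.54950568e-01, -6.55778126e-01,
         6.33394043e+02],
       [ 0.00000000e+00,  0.00000000e+00,  0.00000000e+00,
         1.00000000e+00]])}
```

View pics/top1.png

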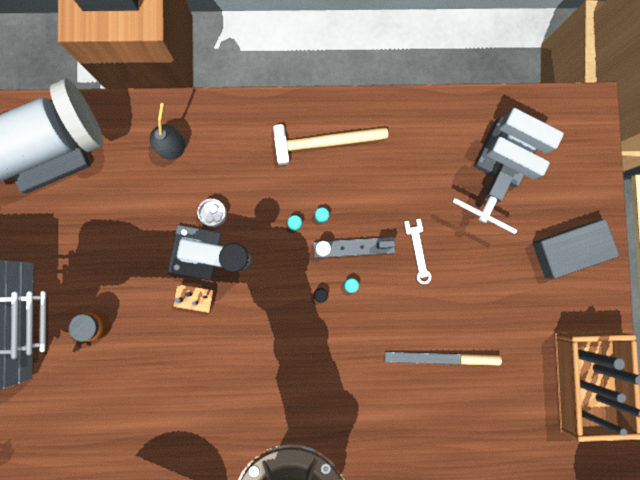

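View pics/scene1.png

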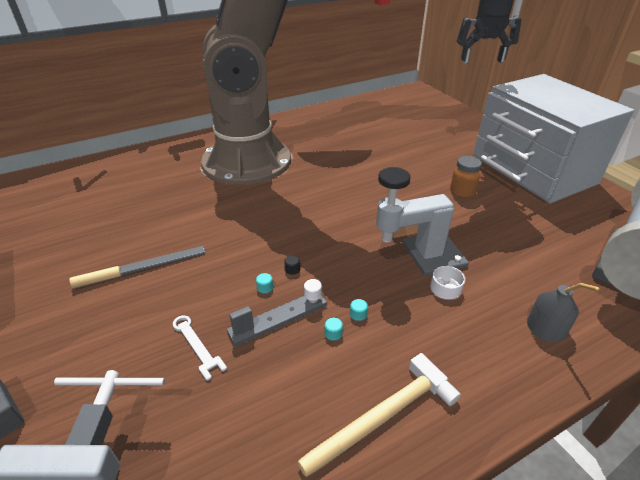

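The top view shows the white cap at (323,248), the bar running right to its tab at about (386,244), and the press knob at (234,257). The spanner, tin (211,212) and punch block (194,299) are clear of the path. The scene view shows the ram's lower end at about (388,238).

```bash
cat > h.py <<'E'
import numpy as np,cv2
def pts(d,c):
    v,u=np.mgrid[:480,:640]; P=np.stack([(u-c['cx'])/c['fx']*d,(v-c['cy'])/c['fy']*d,d],-1)
    return P@c['pose'][:3,:3].T+c['pose'][:3,3]
def ray(u,v,z,c):
    r=c['pose'][:3,:3]@np.array([(u-c['cx'])/c['fx'],(v-c['cy'])/c['fy'],1]); o=c['pose'][:3,3]
    return o+r*(z-o[2])/r[2]
def blobs(m,amin=15):
    n,l,st,ce=cv2.connectedComponentsWithStats(m.astype(np.uint8))
    return [(l==i,ce[i],st[i]) for i in range(1,n) if st[i][4]>=amin]
E
python3 - <<'E'
from h import *
for n in ("top","scene"):
    c=dict(np.load(n+"1.npz")); p=c['p'].astype(int); d=c['d']; W=pts(d,c); Z=W[...,2]
    ok=(d>0)
    def show(name,m,z,amin=15):
        for b,ce,st in blobs(m&ok,amin):
            (cx,cy),(w,h),a=cv2.minAreaRect(np.argwhere(b)[:,::-1].astype(np.float32))
            print(n,name,st,ce.round(1),"rect",np.round([cx,cy,w,h,a],1),"ray",ray(*ce,z,c).round(1),"med",np.median(W[b],0).round(1))
    R=(W[...,0]>300)&(W[...,0]<700)&(W[...,1]>-300)&(W[...,1]<330)
    br=p.min(-1)
    show("knob",R&(Z>205)&(Z<230)&(p.max(-1)<70),218)
    show("cap",R&(Z>40)&(Z<60)&(br>120),52.5)
    show("tab",R&(Z>50)&(Z<68)&(p.max(-1)<110),60)
    show("bar",R&(Z>7)&(Z<20)&(p.max(-1)<120)&(p.max(-1)-br<25),12,60)
    show("dark40",R&(Z>25)&(p.max(-1)<60),36,40)
    print(n,"table z",np.median(Z[R&ok]))
E
```

```text
top knob [220 243  29  29 172] [236.  255.2] rect [234. 257.  28.  28.  90.] ray [543.4  87.6 218. ] med [545.7  83.6 218.7]
top cap [317 241  14  14 157] [323.4 247.4] rect [323.5 247.5  13.   13.   90. ] ray [565.2 -84.9  52.5] med [565.8 -84.4  53.7]
top tab [185 292   6   4  19] [187.8 293.7] rect [187.5 293.5   3.    5.   90. ] ray [471.4 210.7  60. ] med [471.  209.1  65.9]
top bar [ 168  225   53   55 1057] [194.1 254.9] rect [194.4 252.1  44.9  49.9  11.6] ray [558.  205.7  12. ] med [542.2 201.3  14.9]
top bar [375 237  19  13  84] [383.2 241.9] rect [384. 243.  12.  18.  90.] ray [ 577.4 -223.8   12. ] med [ 582.  -223.3   13.1]
top dark40 [224 243  24  17  46] [239.  247.9] rect [237.5 248.6  26.4   9.6  27.6] ray [569.6 101.8  36. ] med [559.7  77.1 218.7]
top dark40 [315 288  13  13  46] [322.5 293. ] rect [322.3 293.3  12.    8.5  45. ] ray [465.1 -81.1  36. ] med [467.1 -84.2  27.5]
top table z 1.7551147380936527
scene knob [379 168  31  21 326] [394.7 179.7] rect [394. 178.  20.  30.  90.] ray [557.   80.7 218. ] med [552.9  83.6 215.2]
scene cap [304 279  17  16 214]
[... 502 characters left out ...]
9]
scene bar [403 236  61  38 860] [432.1 254.8] rect [432.4 247.9  48.6  43.1  57.2] ray [574.9 189.1  12. ] med [583.7 178.8  12.1]
scene bar [285 262  15  10  74] [292.4 267.7] rect [292.5 267.4   7.8  14.9  77.9] ray [470.8 -82.5  12. ] med [474.1 -83.7  13.8]
scene bar [305 299  22  13 141] [312.4 304.4] rect [315.5 305.   21.   12.    0. ] ray [577.3 -92.5  12. ] med [576.9 -94.1  10.6]
scene bar [231 324  31  20 244] [243.4 334.2] rect [245.2 332.6  12.5  30.3  66.8] ray [ 581.  -229.3   12. ] med [ 579.9 -229.6   10.8]
scene dark40 [379 175  31  14 173] [393.8 183.6] rect [393.8 182.1  30.4  12.2   3.8] ray [344.6 252.8  36. ] med [561.6  76.3 210.7]
scene table z -1.0239472981706967
```

```bash
cat >> h.py <<'E'
from scipy.spatial.transform import Rotation as Ro
def go(s,xyz,yaw):
    """linear (cm), turn for TCP target xyz mm, tool down, tool y axis at angle yaw (rad) in world"""
    R=Ro.from_rotvec(s['orientation']).as_matrix()
    y=np.array([np.cos(yaw),np.sin(yaw),0]); z=np.array([0,0,-1.]); T=np.stack([np.cross(y,z),y,z],1)
    return (R.T@(np.array(xyz)-s['tcp_pos'])/10).round(2),Ro.from_matrix(R.T@T).as_rotvec().round(4)
E
python3 - <<'E'
from h import *
from bench import *
c=dict(np.load("top1.npz"))
print(ray(234,257,218,c),ray(323.5,247.5,52.5,c))
s=get_state()
print(go(s,(237,578,400),1.18),go(s,(440,0,400),0),go(s,(500,-140,350),0))
print(get_calibration("wrist"))
E
```

```text
[539.99685083  91.42120735 218.        ] [565.04739238 -85.19327797  52.5       ]
(array([-1.000e-02, -1.000e-02, -1.694e+01]), array([-0.0014,  0.0002,  0.0019])) (array([-40.71, -45.79, -16.87]), array([-1.1000e-03,  1.0000e-03,  1.1819e+00])) (array([-51.57, -56.47, -11.85]), array([-1.1000e-03,  1.0000e-03,  1.1819e+00]))
{'fx': 350.77623678857015, 'fy': 350.77623678857015, 'cx': 322.9169367152118, 'cy': 241.47228069213443, 'pose': array([[ 3.80254294e-01,  8.90921255e-01,  2.48326376e-01,
         1.74927557e+02],
       [ 9.24880297e-01, -3.65779253e-01, -1.03932549e-01,
         6.02934114e+02],
       [-1.76308041e-03,  2.69192971e-01, -9.63084646e-01,
         3.73524070e+02],
       [ 0.00000000e+00,  0.00000000e+00,  0.00000000e+00,
         1.00000000e+00]])}
```

>>> apply_moves(
  rows=[
    {"jaw":8.5,"linear":[0,0,-5],"turn":[0,0,0]},
    {"jaw":8.5,"linear":[-1,-2,-10],"turn":[0,0,0.05]},
    {"jaw":8.5,"linear":[-5,-5,-14],"turn":[0,0,0.2]},
    {"jaw":8.5,"linear":[-8,-8,-17],"turn":[0,0,0.3]},
    {"jaw":5,"linear":[-11.5,-12,-17],"turn":[0,0,0.44]},
    {"jaw":5,"linear":[-15,-16,-17],"turn":[0,0,0.58]},
    {"jaw":5,"linear":[-18,-20,-17],"turn":[0,0,0.7]},
    {"jaw":5,"linear":[-22,-24,-17],"turn":[0,0,0.8]},
  ],
)

```text
clock: 0.9
tcp_pos: [339.0, 298.3, 401.1]
orientation: [-1.765, -2.598, -0.0]
wrist_force: [1.1, 0.3, 0.6]
width: 49.8
grasp_force: 0.0
```

```bash
python3 - <<'E'
from h import *
from bench import *
s=get_state();print(s['clock'],s['tcp_pos'],s['joints'])
print(go(s,(440,0,400),0),go(s,(510,-130,300),0))
E
```

```text
0.9 [338.9972473  298.27456975 401.14595644] [-1.0924206   0.03046749  0.26448835  1.68827907 -0.0084994   1.42391336
 -0.44940657]
(array([-31.45,  -1.6 ,   0.1 ]), array([-3.000e-04, -4.000e-04,  3.774e-01])) (array([-46.12,   0.12,  10.1 ]), array([-3.000e-04, -4.000e-04,  3.774e-01]))
```

>>> apply_moves(
  rows=[
    {"jaw":5,"linear":[-4.5,0,0],"turn":[0,0,0.1]},
    {"jaw":5,"linear":[-9,-0.5,0],"turn":[0,0,0.2]},
    {"jaw":5,"linear":[-14,-1,0],"turn":[0,0,0.3]},
    {"jaw":5,"linear":[-19,-1,0],"turn":[0,0,0.377]},
    {"jaw":5,"linear":[-24,-1,0],"turn":[0,0,0.377]},
    {"jaw":5,"linear":[-29,-1,0],"turn":[0,0,0.377]},
    {"jaw":5,"linear":[-34,-1,0],"turn":[0,0,0.377]},
    {"jaw":5,"linear":[-39,-0.5,3],"turn":[0,0,0.377]},
  ],
)

```text
clock: 1.7
tcp_pos: [477.9, -59.8, 377.9]
orientation: [2.215, 2.223, 0.007]
wrist_force: [0.9, -0.0, -0.5]
width: 50.0
grasp_force: 0.0
```

```bash
python3 - <<'E'
from h import *
from bench import *
s=get_state();print(s['clock'],s['tcp_pos'],s['joints'])
print(go(s,(530,-150,300),0))
E
```

```text
1.7 [477.85606062 -59.79626086 377.86795613] [-0.64862655  0.08655005  0.74220582  1.70709589 -0.06102965  1.36539553
  0.10772563]
(array([-9.05,  5.13,  7.81]), array([ 0.0057, -0.0008,  0.0039]))
```

>>> apply_moves(
  rows=[
    {"jaw":5,"linear":[-4,2,4],"turn":[0.005,0,0]},
    {"jaw":5,"linear":[-7,4,7],"turn":[0.005,0,0.004]},
    {"jaw":5,"linear":[-9,5.2,9],"turn":[0.005,0,0.004]},
    {"jaw":5,"linear":[-9,5.2,9],"turn":[0.005,0,0.004]},
    {"jaw":5,"linear":[-9,5.2,9],"turn":[0.005,0,0.004]},
  ],
)

```text
clock: 2.2
tcp_pos: [528.2, -146.8, 284.9]
orientation: [-2.219, -2.217, 0.008]
wrist_force: [0.0, 0.2, 0.4]
width: 50.1
grasp_force: 0.0
```

```bash
python3 - <<'E'
from h import *
from bench import *
s=get_state();print(s['clock'],s['tcp_pos'])
c=get_calibration("wrist"); p,d=camera("wrist"); np.savez("w1.npz",p=p,d=d,**c); cv2.imwrite("pics/w1.png",p[:,:,::-1])
E
```

```text
2.2 [ 528.23560307 -146.78726901  284.94250809]
```

View pics/w1.png

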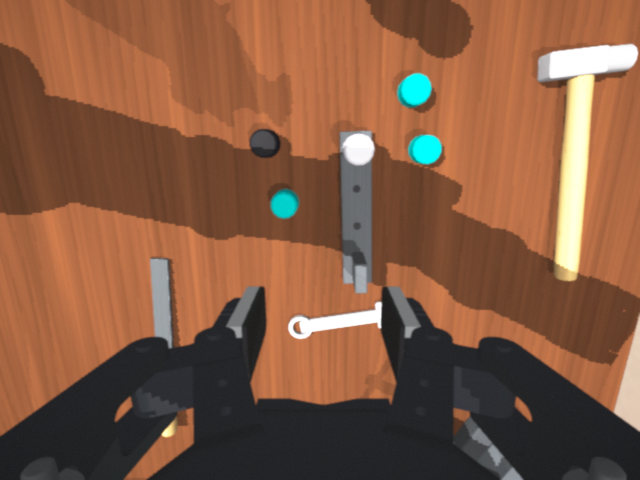

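The wrist view shows the cap at (358,149). The bar runs straight down to its end at about y=284, and the tab top is around (361,278).

```bash
python3 - <<'E'
from h import *
c=dict(np.load("w1.npz")); p=c['p'].astype(int); d=c['d']; W=pts(d,c); Z=W[...,2]
B=np.zeros((480,640),bool); B[120:300,325:395]=1
grey=(p.max(-1)-p.min(-1)<25)
def show(n,m,z):
    for b,ce,st in blobs(m&B&(d>0),40):
        r=cv2.minAreaRect(np.argwhere(b)[:,::-1].astype(np.float32))
        bx=cv2.boxPoints(r); print(n,st,"rectctr",ray(*r[0],z,c).round(1),"ctr",ray(*ce,z,c).round(1),"med",np.median(W[b],0).round(1)); print([ray(*q,z,c)[:2].round(1) for q in bx])
show("cap",(Z>46)&(p.min(-1)>150),52.5)
show("tab",(Z>54)&(Z<70)&(p.max(-1)<150),60)
show("bar",(Z>6)&(Z<20)&grey,12)
print("table",np.median(Z[200:280,300:330]))
E
```

```text
cap [343 134  31  31 726] rectctr [564.2 -85.8  52.5] ctr [564.2 -85.8  52.5] med [564.1 -85.4  52.7]
[array([545.4, -74.9]), array([574.8, -67.9]), array([583.4, -96.9]), array([ 553.4, -104.3])]
cap [356 266  10  27 262] rectctr [ 570.4 -229.3   52.5] ctr [ 570.4 -229.5   52.5] med [ 569.4 -226.5   60.5]
[array([ 564.9, -213.5]), array([ 575.1, -213.5]), array([ 576.1, -245.4]), array([ 565.7, -245.4])]
tab [354 262  13  29 108] rectctr [ 569.  -222.7   60. ] ctr [ 566.7 -216.    60. ] med [ 563.8 -211.7   59.3]
[array([ 561.9, -206.2]), array([ 575.2, -206.2]), array([ 576.2, -239.6]), array([ 562.6, -239.6])]
bar [ 340  131   32  152 3331] rectctr [ 566.2 -152.6   12. ] ctr [ 565.9 -156.6   12. ] med [ 564.9 -156.7   12.4]
[array([546.4, -66.4]), array([580.7, -66.2]), array([ 588.4, -249.5]), array([ 549.8, -249.8])]
table 0.3836486768748557
```

>>> apply_moves(
  rows=[
    {"jaw":5,"linear":[3,0.4,-3],"turn":[0,0,0]},
    {"jaw":5,"linear":[6,0.8,-6],"turn":[0,0,0]},
    {"jaw":5,"linear":[10,1.2,-8.5],"turn":[0,0,0]},
    {"jaw":5,"linear":[14,1.2,-8.5],"turn":[0,0,0]},
    {"jaw":5,"linear":[17.7,1.2,-8.5],"turn":[0,0,0]},
    {"jaw":5,"linear":[17.7,1.2,-8.5],"turn":[0,0,0]},
    {"jaw":5,"linear":[17.7,1.2,-8.5],"turn":[0,0,0]},
  ],
)

```text
clock: 2.95
tcp_pos: [540.6, 32.6, 371.7]
orientation: [-2.213, -2.225, 0.003]
wrist_force: [-0.1, 0.1, 0.7]
width: 50.1
grasp_force: 0.0
```

```bash
python3 - <<'E'
from h import *
from bench import *
s=get_state();print(s['clock'],s['tcp_pos'])
c=get_calibration("wrist"); p,d=camera("wrist"); np.savez("w2.npz",p=p,d=d,**c); cv2.imwrite("pics/w2.png",p[:,:,::-1])
E
```

```text
2.95 [540.61430556  32.56007491 371.67232055]
```

View pics/w2.png

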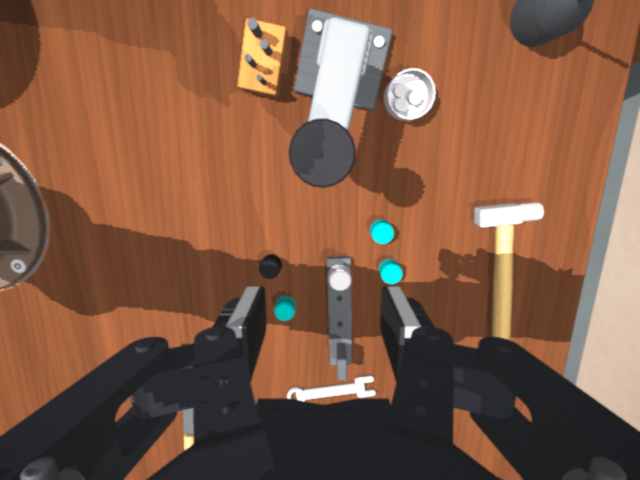

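The knob is at about (322,153), roughly 33 px in radius, with the press arm running up-right to its column. The cap is at (340,278).

```bash
python3 - <<'E'
from h import *
for n,z0 in (("w2",(480,640)),("top1",0),("scene1",0)):
    c=dict(np.load(n+".npz")); p=c['p'].astype(int); d=c['d']; W=pts(d,c); Z=W[...,2]
    near=(np.hypot(W[...,0]-545,W[...,1]-88)<60)
    m=near&(Z>205)&(Z<230)&(d>0)
    for b,ce,st in blobs(m,60):
        k=max(cv2.findContours(b.astype(np.uint8),0,1)[0],key=cv2.contourArea)
        q=np.array([ray(*x,218,c)[:2] for x in k[:,0].astype(float)])
        (x,y),r=cv2.minEnclosingCircle(q.astype(np.float32)); 
        A=np.c_[2*q,np.ones(len(q))]; sol=np.linalg.lstsq(A,(q**2).sum(1),rcond=None)[0]
        print(n,st,"encl",x,y,r,"fit",sol[:2],np.sqrt(sol[2]+sol[:2]@sol[:2]),"medz",np.median(Z[b]), "meanpt",W[b].mean(0))
    m2=(np.hypot(W[...,0]-545,W[...,1]-88)<14)&(Z>60)&(Z<104)&(d>0)
    if m2.sum(): print(n,"ram shaft pts",m2.sum(),W[m2].mean(0),W[m2].min(0),W[m2].max(0))
    # press arm direction & cap check
    m3=(np.hypot(W[...,0]-564,W[...,1]+85)<15)&(Z>46)&(p.min(-1)>140)
    print(n,"cap",W[m3].mean(0) if m3.any() else None)
c=dict(np.load("w2.npz"));p=c['p'].astype(int);W=pts(c['d'],c)
for nm,q in (("tin",(410,95)),("punch",(262,58))): print(nm,W[q[1],q[0]].round())
g=(p.max(-1)<140)&(W[...,2]>8)&(W[...,2]<30)&(W[...,1]>130)&(p.max(-1)-p.min(-1)<25)
for b,ce,st in blobs(g,300):
    r=cv2.minAreaRect(W[b][:,:2].astype(np.float32)); print("base",r)
E
```

```text
w2 [ 288  118   68   70 3656] encl 539.5592651367188 91.95556640625 27.74323081970215 fit [539.52873692  91.9810126 ] 27.224822086908777 medz 218.25379486876304 meanpt [539.54148306  92.49376434 218.22759353]
w2 cap [563.91306858 -83.91759431  52.71980262]
top1 [219 243  30  29 692] encl 540.2921752929688 92.06842803955078 28.15728187561035 fit [540.12520993  92.25975684] 27.214686836113206 medz 219.0444121746632 meanpt [540.0330335   92.21494409 218.93788882]
top1 cap [564.18307353 -84.79901025  53.77128701]
scene1 [378 167  32  22 574] encl 548.0032958984375 83.22882080078125 35.14154052734375 fit [549.10822558  84.0826756 ] 31.55048799836758 medz 215.9127116536962 meanpt [545.53631712  87.0400679  214.57466216]
scene1 ram shaft pts 96 [545.38906457  87.16115661  81.29357252] [534.16288717  80.95043213  69.02364311] [550.55063786 100.2792907   93.39652918]
scene1 cap [565.53530724 -85.92593838  50.86322386]
tin [655. 162.  14.]
punch [464. 203.  31.]
base ((796.2476806640625, 242.95480346679688), (23.787715911865234, 63.39704132080078), 40.724693298339844)
base ((604.5331420898438, 194.81214904785156), (99.53560638427734, 27.22773551940918), 77.1983871459961)
```

```bash
python3 - <<'E'
from h import *
from bench import *
s=get_state()
print(go(s,(569.2,-225.5,120),0.035),go(s,(569.2,-225.5,18),.035))
E
```

```text
(array([-25.68,   2.88,  25.13]), array([-0.0036, -0.0009, -0.0324])) (array([-25.69,   2.91,  35.33]), array([-0.0036, -0.0009, -0.0324]))
```

>>> apply_moves(
  rows=[
    {"jaw":4,"linear":[-4.5,0.5,1.5],"turn":[-0.003,0,-0.01]},
    {"jaw":4,"linear":[-9,1,4],"turn":[-0.003,0,-0.02]},
    {"jaw":4,"linear":[-13,1.5,7],"turn":[-0.003,0,-0.03]},
    {"jaw":4,"linear":[-17,2,10],"turn":[-0.003,0,-0.032]},
    {"jaw":4,"linear":[-21,2.4,13],"turn":[-0.003,0,-0.032]},
    {"jaw":4,"linear":[-25.7,2.9,17],"turn":[-0.003,0,-0.032]},
    {"jaw":4,"linear":[-25.7,2.9,21],"turn":[-0.003,0,-0.032]},
    {"jaw":4,"linear":[-25.7,2.9,25],"turn":[-0.003,0,-0.032]},
  ],
)

```text
clock: 3.8
tcp_pos: [567.7, -230.9, 119.5]
orientation: [2.191, 2.251, -0.004]
wrist_force: [0.8, 0.6, -0.3]
width: 40.3
grasp_force: 0.0
```

>>> apply_moves(
  rows=[
    {"jaw":4,"linear":[0,0,0],"turn":[0,0,0]},
    {"jaw":4,"linear":[0,0,0],"turn":[0,0,0]},
  ],
)

```text
clock: 4.0
tcp_pos: [568.8, -227.2, 121.6]
orientation: [-2.185, -2.256, 0.003]
wrist_force: [0.8, 0.6, -0.0]
width: 40.0
grasp_force: 0.0
```

```bash
python3 - <<'E'
from h import *
from bench import *
s=get_state();print(s['clock'],s['tcp_pos'],s['width'])
print(go(s,(569.2,-225.5,18),.035))
c=get_calibration("wrist"); p,d=camera("wrist"); np.savez("w3.npz",p=p,d=d,**c); cv2.imwrite("pics/w3.png",p[:,:,::-1])
E
```

```text
4.0 [ 568.83580149 -227.18893695  121.57137524] 40.02285595243201
(array([ 0.17,  0.06, 10.36]), array([-0.0022,  0.0002, -0.0031]))
```

View pics/w3.png

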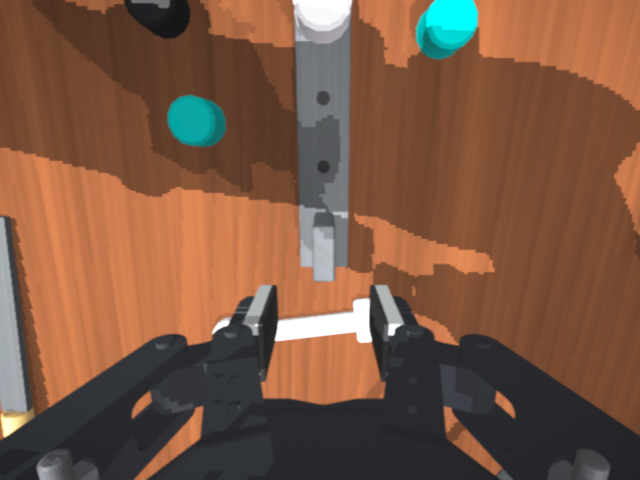

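The tab top (323,250) is centred between the fingers, the bar runs straight up to the cap, and the spanner is clear of the fingers. I'll descend and grip.

>>> apply_moves(
  rows=[
    {"jaw":4,"linear":[0.1,0,2.5],"turn":[0,0,0]},
    {"jaw":4,"linear":[0.1,0,5],"turn":[0,0,0]},
    {"jaw":4,"linear":[0.1,0,7.5],"turn":[0,0,0]},
    {"jaw":4,"linear":[0.1,0,9],"turn":[0,0,0]},
    {"jaw":4,"linear":[0.1,0,10],"turn":[0,0,0]},
    {"jaw":4,"linear":[0.1,0,10.1],"turn":[0,0,0]},
    {"jaw":4,"linear":[0.1,0,10.1],"turn":[0,0,0]},
    {"jaw":3,"linear":[0.1,0,10.1],"turn":[0,0,0]},
  ],
)

```text
clock: 4.85
tcp_pos: [569.5, -225.8, 20.6]
orientation: [2.185, 2.258, -0.001]
wrist_force: [0.3, -1.0, -0.0]
width: 30.2
grasp_force: 0.0
```

>>> apply_moves(
  newtons=30,
  rows=[
    {"jaw":2.4,"linear":[0,0,0],"turn":[0,0,0]},
    {"jaw":2,"linear":[0,0,0],"turn":[0,0,0]},
    {"jaw":1.8,"linear":[0,0,0],"turn":[0,0,0]},
    {"jaw":1.6,"linear":[0,0,0],"turn":[0,0,0]},
    {"jaw":1.4,"linear":[0,0,0],"turn":[0,0,0]},
    {"jaw":1.2,"linear":[0,0,0],"turn":[0,0,0]},
    {"jaw":1.0,"linear":[0,0,0],"turn":[0,0,0]},
    {"jaw":1.0,"linear":[0,0,0],"turn":[0,0,0]},
  ],
)

```text
clock: 5.65
tcp_pos: [568.9, -225.4, 19.6]
orientation: [-2.184, -2.257, 0.002]
wrist_force: [0.5, -0.3, 3.0]
width: 14.1
grasp_force: 29.8
```

```bash
python3 - <<'E'
from h import *
from bench import *
s=get_state();print(s['clock'],s['tcp_pos'],s['width'],s['grasp_force'],s['wrist_force'])
p,d=camera("top");c=get_calibration("top"); W=pts(d,c); m=(np.hypot(W[...,0]-564,W[...,1]+85)<18)&(W[...,2]>42)&(W[...,2]<65)
print(m.sum(),W[m].mean(0)); s=get_state()
R=Ro.from_rotvec(s['orientation']).as_matrix(); print((R.T@np.array([539.8-564.1,92.1+85,0])/10).round(2), R.round(3))
E
```

```text
5.65 [ 568.91199677 -225.40715953   19.56778264] 14.103008623353922 29.772303700447083 [ 0.48141458 -0.3451675   2.97541997]
160 [565.0787879  -84.86306019  53.59040131]
[17.78 -1.84  0.  ] [[-0.033  0.999 -0.002]
 [ 0.999  0.033 -0.   ]
 [ 0.    -0.002 -1.   ]]
```

>>> apply_moves(
  rows=[
    {"jaw":1.0,"linear":[0.1,-0.01,0],"turn":[0,0,0]},
    {"jaw":1.0,"linear":[0.3,-0.03,0],"turn":[0,0,0]},
    {"jaw":1.0,"linear":[0.6,-0.06,0],"turn":[0,0,0]},
    {"jaw":1.0,"linear":[1.0,-0.1,0],"turn":[0,0,0]},
    {"jaw":1.0,"linear":[1.5,-0.155,0],"turn":[0,0,0]},
    {"jaw":1.0,"linear":[2.0,-0.207,0],"turn":[0,0,0]},
    {"jaw":1.0,"linear":[2.5,-0.26,0],"turn":[0,0,0]},
    {"jaw":1.0,"linear":[3.0,-0.31,0],"turn":[0,0,0]},
  ],
)

```text
clock: 6.5
tcp_pos: [564.8, -195.2, 19.6]
orientation: [-2.184, -2.257, 0.002]
wrist_force: [-0.0, -5.4, 1.7]
width: 13.4
grasp_force: 29.7
```

>>> apply_moves(
  rows=[
    {"jaw":1.0,"linear":[0.5,-0.052,0],"turn":[0,0,0]},
    {"jaw":1.0,"linear":[1.0,-0.103,0],"turn":[0,0,0]},
    {"jaw":1.0,"linear":[1.5,-0.155,0],"turn":[0,0,0]},
    {"jaw":1.0,"linear":[2.0,-0.207,0],"turn":[0,0,0]},
    {"jaw":1.0,"linear":[2.5,-0.259,0],"turn":[0,0,0]},
    {"jaw":1.0,"linear":[3.0,-0.31,0],"turn":[0,0,0]},
    {"jaw":1.0,"linear":[3.5,-0.362,0],"turn":[0,0,0]},
    {"jaw":1.0,"linear":[4.0,-0.414,0],"turn":[0,0,0]},
  ],
)

```text
clock: 7.3
tcp_pos: [559.2, -155.4, 19.6]
orientation: [-2.184, -2.257, 0.002]
wrist_force: [0.5, -4.5, 2.4]
width: 13.7
grasp_force: 29.8
```

```bash
python3 - <<'E'
from h import *
from bench import *
s=get_state();print(s['clock'],s['tcp_pos'],s['width'],s['grasp_force'],s['wrist_force'])
p,d=camera("top");c=get_calibration("top"); W=pts(d,c); e=s['tcp_pos'][:2]+[-4.9,140.5]
m=(np.hypot(W[...,0]-e[0],W[...,1]-e[1])<25)&(W[...,2]>42)&(W[...,2]<65)&(p.min(-1)>90)
print(e,m.sum(),W[m].mean(0))
E
```

```text
7.3 [ 559.22601391 -155.40328997   19.57807226] 13.717635172259522 29.761900305747986 [ 0.50116401 -4.52374273  2.39001277]
[554.32601391 -14.90328997] 158 [555.78999014 -15.01310099  53.42382931]
```

>>> apply_moves(
  rows=[
    {"jaw":1.0,"linear":[0.3,-0.03,0],"turn":[0,0,0]},
    {"jaw":1.0,"linear":[0.8,-0.083,0],"turn":[0,0,0]},
    {"jaw":1.0,"linear":[1.3,-0.135,0],"turn":[0,0,0]},
    {"jaw":1.0,"linear":[1.9,-0.197,0],"turn":[0,0,0]},
    {"jaw":1.0,"linear":[2.5,-0.259,0],"turn":[0,0,0]},
    {"jaw":1.0,"linear":[3.1,-0.32,0],"turn":[0,0,0]},
    {"jaw":1.0,"linear":[3.7,-0.383,0],"turn":[0,0,0]},
    {"jaw":1.0,"linear":[4.3,-0.445,0],"turn":[0,0,0]},
  ],
)

```text
clock: 8.15
tcp_pos: [553.3, -112.7, 19.5]
orientation: [-2.184, -2.257, 0.002]
wrist_force: [0.3, -5.2, 3.3]
width: 13.7
grasp_force: 29.8
```

>>> apply_moves(
  rows=[
    {"jaw":1.0,"linear":[0.5,-0.052,0],"turn":[0,0,0]},
    {"jaw":1.0,"linear":[1.0,-0.103,0],"turn":[0,0,0]},
    {"jaw":1.0,"linear":[1.5,-0.155,0],"turn":[0,0,0]},
    {"jaw":1.0,"linear":[2.0,-0.207,0],"turn":[0,0,0]},
    {"jaw":1.0,"linear":[2.5,-0.259,0],"turn":[0,0,0]},
    {"jaw":1.0,"linear":[3.0,-0.31,0],"turn":[0,0,0]},
    {"jaw":1.0,"linear":[3.5,-0.362,0],"turn":[0,0,0]},
    {"jaw":1.0,"linear":[4.0,-0.414,0],"turn":[0,0,0]},
  ],
)

```text
clock: 8.95
tcp_pos: [547.8, -72.9, 19.6]
orientation: [-2.184, -2.256, 0.002]
wrist_force: [0.5, -5.5, 3.9]
width: 13.8
grasp_force: 29.9
```

>>> apply_moves(
  rows=[
    {"jaw":1.0,"linear":[0.45,-0.047,0],"turn":[0,0,0]},
    {"jaw":1.0,"linear":[0.9,-0.093,0],"turn":[0,0,0]},
    {"jaw":1.0,"linear":[1.3,-0.135,0],"turn":[0,0,0]},
    {"jaw":1.0,"linear":[1.7,-0.176,0],"turn":[0,0,0]},
    {"jaw":1.0,"linear":[2.0,-0.207,0],"turn":[0,0,0]},
    {"jaw":1.0,"linear":[2.25,-0.235,0],"turn":[0,0,0]},
    {"jaw":1.0,"linear":[2.4,-0.25,0],"turn":[0,0,0]},
    {"jaw":1.0,"linear":[2.45,-0.255,0],"turn":[0,0,0]},
  ],
)

```text
clock: 9.75
tcp_pos: [544.4, -48.5, 19.6]
orientation: [-2.184, -2.257, 0.002]
wrist_force: [0.2, -5.6, 4.0]
width: 13.7
grasp_force: 30.0
```

```bash
python3 - <<'E'
from h import *
from bench import *
s=get_state();print(s['clock'],s['tcp_pos'],s['width'],s['grasp_force'],s['wrist_force'])
for n in ("scene","wrist"):
    c=get_calibration(n);p,d=camera(n);np.savez(n+"4.npz",p=p,d=d,**c)
    o=p[150:330,290:490] if n=="scene" else p
    cv2.imwrite(f"pics/{n}4.png",cv2.resize(o,None,fx=3 if n=="scene" else 1,fy=3 if n=="scene" else 1)[:,:,::-1])
E
```

```text
9.75 [544.38346283 -48.53137051  19.55853428] 13.666211327827614 30.00129997730255 [ 0.24723693 -5.58468483  3.96053868]
```

View pics/scene4.png

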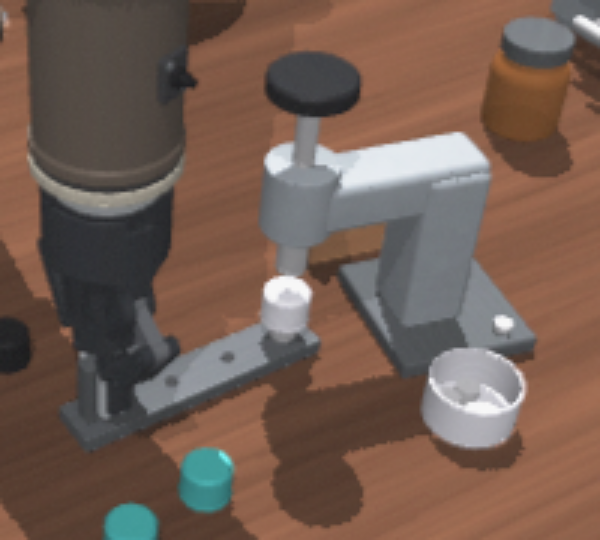

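The cap is still perched and its top at crop (287,289) sits just under the ram tip (292,272). I'll check the remaining offset numerically.

```bash
python3 - <<'E'
from h import *
c=dict(np.load("scene4.npz"));p=c['p'].astype(int);d=c['d'];W=pts(d,c);Z=W[...,2]
Ti=np.linalg.inv(c['pose'])
def proj(P): q=Ti[:3,:3]@np.array(P)+Ti[:3,3]; return np.array([c['fx']*q[0]/q[2]+c['cx'],c['fy']*q[1]/q[2]+c['cy']]).round(2)
near=(np.hypot(W[...,0]-542,W[...,1]-90)<35)&(d>0)
for n,lo,hi,T in (("knobtop",216.5,230,0),("knob",195,230,0),("shaft upper",160,185,0),("shaft low",72,100,0),("cap",28,60,140)):
    m=near&(Z>lo)&(Z<hi)&(p.min(-1)>=T)
    b=max(blobs(m,5),key=lambda t:t[2][4]); print(n,b[2],b[1].round(2),W[b[0]].mean(0).round(1))
print("proj knob",proj((539.8,92.1,218)),proj((539.8,92.1,172)),proj((539.8,92.1,82)),"tip",proj((539.8,92.1,70)),"cap side mid",proj((539.8,92.1,40)),"cap top",proj((539.8,92.1,52.5)))
for v in range(225,262): print(v,[(int(x),int(p[v,x].min()),int(Z[v,x])) for x in range(374,396,2)] if v in(238,244,252) else "",end="" if v not in(238,244,252) else "\n")
m=near&(Z>27)&(Z<60)&(p.min(-1)>=100)
for v in range(242,265,2):
    u=np.where(m[v])[0]; print(v,u.min() if len(u) else None,u.max() if len(u) else None,np.round(Z[v,u].mean(),1) if len(u) else '')
E
```

```text
knobtop [380 167  21  15 105] [389.5  173.23] [534.2  86.1 217. ]
knob [378 167  32  22 584] [393.62 177.51] [545.7  86.9 214.4]
shaft upper [388 190   9  13  86] [391.33 196.34] [543.8  88.5 173. ]
shaft low [382 231  11  10  85] [386.59 235.6 ] [545.4  87.2  82.8]
cap [377 242  17  19 241] [384.83 250.64] [546.1  86.7  44.7]
proj knob [394.28 173.31] [391.64 195.16] [387.   233.52] tip [386.42 238.24] cap side mid [385.04 249.69] cap top [385.61 244.99]
225 226 227 228 229 230 231 232 233 234 235 236 237 238 [(374, 72, -2), (376, 70, -1), (378, 70, 0), (380, 81, 0), (382, 112, 73), (384, 129, 77), (386, 135, 79), (388, 131, 77), (390, 126, 77), (392, 71, -1), (394, 47, -2)]
239 240 241 242 243 244 [(374, 66, 0), (376, 66, -2), (378, 153, 633), (380, 247, 49), (382, 247, 51), (384, 247, 50), (386, 247, 50), (388, 247, 50), (390, 246, 50), (392, 113, -2), (394, 70, 0)]
245 246 247 248 249 250 251 252 [(374, 68, 0), (376, 71, -1), (378, 144, 39), (380, 159, 45), (382, 176, 46), (384, 198, 48), (386, 206, 48), (388, 192, 48), (390, 170, 46), (392, 140, 40), (394, 71, -4)]
253 254 255 256 257 258 259 260 261 242 382 387 51.4
244 379 391 51.0
246 378 392 50.5
248 377 393 49.9
250 377 392 49.1
252 377 392 45.3
254 376 392 39.1
256 377 392 35.0
258 378 391 30.0
260 383 386 27.6
262 None None 
264 None None
```

```bash
python3 - <<'E'
from h import *
for n,P in (("scene1",(564.1,-85,52.5)),("scene4",(539.8,92.1,52.5))):
    c=dict(np.load(n+".npz"));p=c['p'].astype(int);d=c['d'];W=pts(d,c)
    Ti=np.linalg.inv(c['pose']); q=Ti[:3,:3]@np.array(P)+Ti[:3,3]; u,v=c['fx']*q[0]/q[2]+c['cx'],c['fy']*q[1]/q[2]+c['cy']
    m=(np.hypot(W[...,0]-P[0],W[...,1]-P[1])<30)&(W[...,2]>24)&(W[...,2]<60)&(p.min(-1)>110)
    b=max(blobs(m,5),key=lambda t:t[2][4])[0]; uu=np.where(b.any(0))[0];
    print(n,(u,v),[ (k,np.ptp(np.where(b[k])[0]),np.where(b[k])[0].mean()-u) for k in range(int(v)+3,int(v)+18,2) if b[k].any()],"bottom",np.where(b.any(1))[0].max()-v,"scale",446/q[2])
    k=[np.where(b[:,x])[0].max()-v for x in range(int(u)-4,int(u)+6)]; print(k)
E
```

```text
scene1 (np.float64(312.40653306090843), np.float64(283.15460055394436)) [(286, np.int64(16), np.float64(-0.4065330609084299)), (288, np.int64(16), np.float64(-0.4065330609084299)), (290, np.int64(16), np.float64(-0.4065330609084299)), (292, np.int64(16), np.float64(-0.4065330609084299)), (294, np.int64(16), np.float64(-0.4065330609084299)), (296, np.int64(15), np.float64(0.09346693909157011)), (298, np.int64(12), np.float64(-0.4065330609084299))] bottom 15.845399446055637 scale 0.5507768632066556
[np.float64(15.845399446055637), np.float64(15.845399446055637), np.float64(15.845399446055637), np.float64(15.845399446055637), np.float64(15.845399446055637), np.float64(15.845399446055637), np.float64(15.845399446055637), np.float64(15.845399446055637), np.float64(15.845399446055637), np.float64(14.845399446055637)]
scene4 (np.float64(385.60778587113106), np.float64(244.98551678898698)) [(247, np.int64(14), np.float64(-0.6077858711310569)), (249, np.int64(15), np.float64(-1.1077858711310569)), (251, np.int64(15), np.float64(-1.1077858711310569)), (253, np.int64(15), np.float64(-1.0077858711310341)), (255, np.int64(15), np.float64(-1.1077858711310569)), (257, np.int64(14), np.float64(-1.6077858711310569)), (259, np.int64(11), np.float64(-1.1077858711310569))] bottom 15.014483211013015 scale 0.5014892270808093
[np.float64(14.014483211013015), np.float64(15.014483211013015), np.float64(15.014483211013015), np.float64(15.014483211013015), np.float64(15.014483211013015), np.float64(15.014483211013015), np.float64(15.014483211013015), np.float64(15.014483211013015), np.float64(14.014483211013015), np.float64(14.014483211013015)]
```

Aligned within about 1–2 mm, well inside tolerance. I'll release and rise.

>>> apply_moves(
  rows=[
    {"jaw":1.4,"linear":[0,0,0],"turn":[0,0,0]},
    {"jaw":1.8,"linear":[0,0,0],"turn":[0,0,0]},
    {"jaw":2.4,"linear":[0,0,0],"turn":[0,0,0]},
    {"jaw":3,"linear":[0,0,0],"turn":[0,0,0]},
    {"jaw":3.4,"linear":[0,0,0],"turn":[0,0,0]},
    {"jaw":3.4,"linear":[0,0,-1.5],"turn":[0,0,0]},
    {"jaw":3.4,"linear":[0,0,-4],"turn":[0,0,0]},
    {"jaw":3.4,"linear":[0,0,-7],"turn":[0,0,0]},
  ],
)

```text
clock: 10.65
tcp_pos: [544.0, -48.7, 90.6]
orientation: [-2.183, -2.255, 0.004]
wrist_force: [0.9, -0.4, 0.5]
width: 33.9
grasp_force: 0.0
```

>>> apply_moves(
  rows=[
    {"jaw":2,"linear":[0,0,-4],"turn":[0,0,0]},
    {"jaw":1,"linear":[0,0,-8],"turn":[0,0,0]},
    {"jaw":1,"linear":[0,0,-12],"turn":[0,0,0]},
    {"jaw":1,"linear":[0,0,-16],"turn":[0,0,0]},
    {"jaw":1,"linear":[0,0,-20],"turn":[0,0,0]},
    {"jaw":1,"linear":[0,0,-24],"turn":[0,0,0]},
    {"jaw":1,"linear":[0,0,-26],"turn":[0,0,0]},
    {"jaw":1,"linear":[0,0,-26],"turn":[0,0,0]},
  ],
)

```text
clock: 11.45
tcp_pos: [546.0, -49.6, 353.4]
orientation: [2.184, 2.255, 0.005]
wrist_force: [-0.2, 0.4, -0.9]
width: 9.7
grasp_force: 0.0
```

```bash
python3 - <<'E'
from h import *
from bench import *
s=get_state();print(s['clock'],s['tcp_pos'],s['wrist_force'])
c=get_calibration("wrist"); p,d=camera("wrist"); W=pts(d,c); cv2.imwrite("pics/w5.png",p[:,:,::-1])
m=(np.hypot(W[...,0]-544.4,W[...,1]+48)<30)&(W[...,2]>53)&(W[...,2]<68)&(d>0)
for b,ce,st in blobs(m,30): print("tab",st,W[b].mean(0))
m=(np.hypot(W[...,0]-540,W[...,1]-92)<40)&(W[...,2]>208)&(d>0)
for b,ce,st in blobs(m,30): print("knob",st,W[b].mean(0))
print(go(s,(539.8,92.1,228),.035))
E
```

```text
11.45 [546.04307704 -49.58561319 353.40600834] [-0.16104945  0.38877632 -0.94954032]
tab [315 184  11  29 312] [544.46630404 -48.07538033  60.14550575]
knob [ 279    0   79   80 5113] [539.73707146  90.03580046 218.02531659]
(array([14.17, -0.21, 12.55]), array([ 0.0035, -0.0006, -0.003 ]))
```

Tab measures (544.5,-48.1), so the stud is at about (539.6,91.9), against the ram at (539.8,92). Moving over the knob.

>>> apply_moves(
  rows=[
    {"jaw":1,"linear":[3,0,0],"turn":[0,0,0]},
    {"jaw":1,"linear":[7,-0.1,0],"turn":[0,0,0]},
    {"jaw":1,"linear":[11,-0.2,1],"turn":[0,0,0]},
    {"jaw":1,"linear":[14.1,-0.2,4],"turn":[0.003,0,0]},
    {"jaw":1,"linear":[14.1,-0.2,8],"turn":[0.003,0,0]},
    {"jaw":1,"linear":[14.1,-0.2,10.5],"turn":[0.003,0,0]},
    {"jaw":1,"linear":[14.1,-0.2,11.5],"turn":[0.003,0,0]},
    {"jaw":1,"linear":[14.1,-0.2,11.5],"turn":[0.003,0,0]},
  ],
)

```text
clock: 12.3
tcp_pos: [537.1, 91.8, 233.2]
orientation: [-2.182, -2.253, 0.01]
wrist_force: [0.4, 0.2, 0.0]
width: 10.2
grasp_force: 0.0
```

>>> apply_moves(
  rows=[
    {"jaw":1,"linear":[0,0,0],"turn":[0,0,0]},
    {"jaw":1,"linear":[0,0,0],"turn":[0,0,0]},
  ],
)

```text
clock: 12.5
tcp_pos: [539.2, 92.0, 235.9]
orientation: [-2.184, -2.255, 0.002]
wrist_force: [0.2, 0.4, 0.2]
width: 10.0
grasp_force: 0.0
```

```bash
python3 - <<'E'
from h import *
from bench import *
s=get_state();print(s['clock'],s['wrist_force'],s['tcp_pos'],go(s,(539.8,92.1,218),.035))
E
```

```text
12.5 [0.23262444 0.3605298  0.16266217] [539.18415365  91.97814036 235.8770111 ] (array([0.01, 0.07, 1.79]), array([-0.0029, -0.0008, -0.0027]))
```

>>> apply_moves(
  rows=[
    {"jaw":1,"linear":[0,0.07,0.5],"turn":[0,0,0]},
    {"jaw":1,"linear":[0,0.07,1.0],"turn":[0,0,0]},
    {"jaw":1,"linear":[0,0.07,1.4],"turn":[0,0,0]},
    {"jaw":1,"linear":[0,0.07,1.8],"turn":[0,0,0]},
    {"jaw":1,"linear":[0,0.07,2.2],"turn":[0,0,0]},
    {"jaw":1,"linear":[0,0.07,2.6],"turn":[0,0,0]},
    {"jaw":1,"linear":[0,0.07,3.0],"turn":[0,0,0]},
    {"jaw":1,"linear":[0,0.07,3.2],"turn":[0,0,0]},
  ],
)

```text
clock: 13.3
tcp_pos: [538.9, 92.3, 202.3]
orientation: [-2.182, -2.255, 0.005]
wrist_force: [-1.1, 1.5, 5.7]
width: 9.9
grasp_force: 2.7
```

>>> apply_moves(
  rows=[
    {"jaw":1,"linear":[0,0,0.1],"turn":[0,0,0]},
    {"jaw":1,"linear":[0,0,0.2],"turn":[0,0,0]},
    {"jaw":1,"linear":[0,0,0.3],"turn":[0,0,0]},
    {"jaw":1,"linear":[0,0,0.3],"turn":[0,0,0]},
  ],
)

```text
clock: 13.7
tcp_pos: [539.0, 92.3, 200.1]
orientation: [-2.182, -2.255, 0.004]
wrist_force: [-3.7, 0.2, 11.0]
width: 10.0
grasp_force: 5.4
```

>>> apply_moves(
  rows=[
    {"jaw":1,"linear":[0,0,0.05],"turn":[0,0,0]},
    {"jaw":1,"linear":[0,0,0.1],"turn":[0,0,0]},
    {"jaw":1,"linear":[0,0,0.15],"turn":[0,0,0]},
    {"jaw":1,"linear":[0,0,0.2],"turn":[0,0,0]},
  ],
)

```text
clock: 14.1
tcp_pos: [539.0, 92.3, 198.5]
orientation: [-2.182, -2.255, 0.004]
wrist_force: [-5.1, 0.6, 13.9]
width: 10.0
grasp_force: 7.2
```

>>> apply_moves(
  rows=[
    {"jaw":1,"linear":[0,0,0.05],"turn":[0,0,0]},
    {"jaw":1,"linear":[0,0,0.1],"turn":[0,0,0]},
    {"jaw":1,"linear":[0,0,0.15],"turn":[0,0,0]},
    {"jaw":1,"linear":[0,0,0.2],"turn":[0,0,0]},
  ],
)

```text
clock: 14.5
tcp_pos: [539.0, 92.3, 196.0]
orientation: [-2.182, -2.255, 0.004]
wrist_force: [-2.6, 0.1, 8.2]
width: 10.1
grasp_force: 4.1
```

>>> apply_moves(
  rows=[
    {"jaw":1,"linear":[0,0,0.05],"turn":[0,0,0]},
    {"jaw":1,"linear":[0,0,0.1],"turn":[0,0,0]},
    {"jaw":1,"linear":[0,0,0.15],"turn":[0,0,0]},
    {"jaw":1,"linear":[0,0,0.2],"turn":[0,0,0]},
  ],
)

```text
clock: 14.9
tcp_pos: [539.0, 92.3, 193.8]
orientation: [-2.182, -2.255, 0.005]
wrist_force: [-1.8, 0.7, 7.3]
width: 9.5
grasp_force: 3.2
```

>>> apply_moves(
  rows=[
    {"jaw":1,"linear":[0,0,0.05],"turn":[0,0,0]},
    {"jaw":1,"linear":[0,0,0.1],"turn":[0,0,0]},
    {"jaw":1,"linear":[0,0,0.15],"turn":[0,0,0]},
    {"jaw":1,"linear":[0,0,0.2],"turn":[0,0,0]},
  ],
)

```text
clock: 15.3
tcp_pos: [539.0, 92.3, 191.7]
orientation: [-2.182, -2.255, 0.005]
wrist_force: [-1.7, 0.4, 7.1]
width: 9.8
grasp_force: 3.3
```

>>> apply_moves(
  rows=[
    {"jaw":1,"linear":[0,0,0.05],"turn":[0,0,0]},
    {"jaw":1,"linear":[0,0,0.1],"turn":[0,0,0]},
    {"jaw":1,"linear":[0,0,0.15],"turn":[0,0,0]},
    {"jaw":1,"linear":[0,0,0.2],"turn":[0,0,0]},
  ],
)

```text
clock: 15.7
tcp_pos: [539.0, 92.3, 190.3]
orientation: [-2.182, -2.255, 0.004]
wrist_force: [-5.8, 0.9, 18.6]
width: 9.9
grasp_force: 9.4
```

>>> apply_moves(
  rows=[
    {"jaw":1,"linear":[0,0,0.04],"turn":[0,0,0]},
    {"jaw":1,"linear":[0,0,0.08],"turn":[0,0,0]},
    {"jaw":1,"linear":[0,0,0.08],"turn":[0,0,0]},
    {"jaw":1,"linear":[0,0,0.08],"turn":[0,0,0]},
    {"jaw":1,"linear":[0,0,0.08],"turn":[0,0,0]},
  ],
)

```text
clock: 16.2
tcp_pos: [539.1, 92.3, 190.3]
orientation: [-2.182, -2.255, 0.003]
wrist_force: [-7.7, -0.6, 22.6]
width: 10.2
grasp_force: 11.5
```

```bash
python3 - <<'E'
from h import *
from bench import *
s=get_state();print(s['clock'],s['tcp_pos'],s['wrist_force'])
p,d=camera("scene"); cv2.imwrite("pics/s6.png",cv2.resize(p[150:330,290:490],None,fx=3,fy=3)[:,:,::-1])
E
```

```text
16.2 [539.0741669   92.27998202 190.25821284] [-7.74394362 -0.58593322 22.56457618]
```

View pics/s6.png

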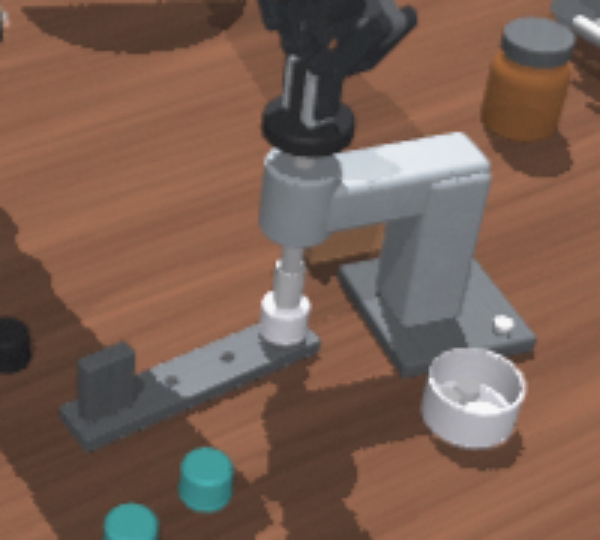

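The cap at crop (286,318) is seated low on the bar with the ram bearing on it. The fingers hold the knob at about (308,120) with about 22 N, and the hard stop has been reached.

```bash
python3 -c "
from bench import *
print(job_done())"
```

```text
the job is handed in; nothing more can be done
None
```

I slid the stud to within about 2 mm of the ram axis, pressed the cap past its click until it stopped hard, and handed the job in at about 16 s still holding the knob down with about 22 N; no verdict came back.

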